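# Find the key that opens the craft cabinet

### The arm

A 6-joint arm with a two-finger parallel gripper is mounted at the origin on the work surface. World frame = base frame: x ahead of the robot, y to its left, z up, the work surface at z = 0. Lengths are in m, angles in rad, forces in N, time in s.
With the tool pointing down it reaches from about 0.3 to 1 m from the base axis. Payload 5.1 kg.
Tool frame: the origin (TCP) lies at the very end of the fingers, on their centre line; the grasp point (between the pads) lies manip.grasp_offset behind it (manip.grasp_offset is the distance from the TCP to the grasp point, in m); z points along the fingers, y is the line along which they close (so a half turn about z gives the same grasp; the last joint's range is limited). The gripper opens to 95 mm and grips with 3 to 60 N. Pads are 20 mm wide; open, the fingers measure 119 mm over their backs; the gripper's body (75 mm by 180 mm) begins 59 mm behind the grasp point.
Start: joints at [-1.403, 0.124, 1.65, -0, 1.367, -0.083], TCP at [0.161, -0.63, 0.215] pointing down, gripper open.
Joint ranges: [-2.61, 2.61], [-1.02, 2.33], [0.03, 2.71], [-1.35, 4.49], [0.32, 2.68], [-2.91, 2.91]. Speed limits (rad/s): [2.57, 2.57, 3.14, 3.14, 3.14, 3.14].

### API

Orientations are given as a unit quaternion [x, y, z, w].
In Python, from cell import manip, kinematics, vision, workorder gives the robot as it stands. Calls block until the motion is done:
- manip.goto(position, orientation): joint-space move of the TCP to a pose.
- manip.servo_line(position, max_speed=0.15, attitude=None, stop_force=None): straight line of the TCP; attitude=None keeps the orientation; max_speed is the mean speed in m/s. With stop_force (N) it stops when the force on the tool has changed by that much, and returns True; else False.
- manip.movej(angles): joint-space move.
- manip.move_gripper(opening, newtons=None): finger opening in m; newtons is the grip in N (None keeps the last); returns when the fingers have stopped.
- manip.dwell(seconds).
- kinematics.inverse_kinematics(position, orientation): joint angles nearest the present ones, or None.
- manip.observe(): the state.
- vision.snapshot(name): name is "side" or "top"; returns a dict with "img" (400x640x3 uint8, blue, green, red), "fx", "fy", "cx", "cy" (pixels), "extrinsics" (4x4, takes a point from camera to world coordinates). Camera axes: x right, y up, looking along -z (the intrinsics and any distortion apply to the point x, -y, -z); pixel columns grow to the right and rows downward; lengths in m; the calibration is good to about 2 mm. A picture is of the moment at which its call begins. There is no depth.
A pose or a line that the arm cannot do raises manip.IKError and nothing moves.
- workorder.hand_in(): hands the job in; it is judged then, once.
The state is a dict: "time": time; "joints": joint angles; "dq": joint speeds; "joint_torque": joint torques, N m; "ee_pos": TCP position; "eef_rot": TCP orientation; "ft_force": force on the tool from outside, world axes, zero at the start; "moment": the same for the moment, N m; "width": finger opening in m; "grasp_force": force on a finger pad.
Only numpy, scipy, OpenCV 4.12 (cv2) and the standard library are available. Lean on these libraries where they do the work, as an engineer would, in place of code of your own. Each camera call takes 0.05 s, during which the arm holds its last target. There are 200 camera calls.

### The job

One of the three chunky keys standing on the black mat fits the lock on top of the white cabinet. Find it (try them in turn if looking does not settle it), seat it fully down in the lock's slot, then turn it a quarter turn clockwise, seen from above, to the stop, and leave it standing in the lock. The other two keys must end standing upright, down on the mat or the table.

Things in the scene. Friction and masses are not known exactly. Their poses are not given: they have to be found in the camera images.
- key_short: Loose grey plastic key, about 80 g, upright, 76 mm tall; origin at the centre of its underside, z up. Grip, alike on all keys: upright wing 36 mm along x, 14 mm thick along y, 38 to 76 mm up, on a stem of 16 mm diameter. Foot, 0 to 26 mm up: a straight bar 48 mm long (x) and 20 mm wide (y).
- key_long: Loose grey plastic key, about 80 g, upright, 76 mm tall; origin at the centre of its underside, z up. Grip, alike on all keys: upright wing 36 mm along x, 14 mm thick along y, 38 to 76 mm up, on a stem of 16 mm diameter. Foot, 0 to 26 mm up: a straight bar 72 mm long (x) and 20 mm wide (y).
- key_cross: Loose grey plastic key, about 80 g, upright, 76 mm tall; origin at the centre of its underside, z up. Grip, alike on all keys: upright wing 36 mm along x, 14 mm thick along y, 38 to 76 mm up, on a stem of 16 mm diameter. Foot, 0 to 26 mm up: a plus-shaped cross of two bars, each 48 mm long and 20 mm wide, along x and y.
- lock (a point): Centre of the slot floor of the lock on the white cabinet (220 wide, 140 high), 150 mm above the table; a seated key's origin lies here. Fixed axes: x cabinet's depth, z up. Grey block 56 x 84 mm, slot 54 x 26 mm, 24 deep, mouth bevelled 6 mm. Locked at the start: slot along this y. A seated key turns it (0.06 N m, no spring) clockwise from above, 90 degrees to a stop: slot along x. Key can then be let go.
There are look-alikes about, which are no part of the job. Leave any purple look-alike of the key_short alone.

How it is judged:
On the way:
1. the fitting key is fully down in the slot of the still locked lock (z of key_short in the frame of lock between -0.008 and 0.008 m and horizontal distance between key_short and lock below 0.012 m and angle between key_short's own z axis and vertical below 0.2 rad and angle between the x axis of key_short and the x axis of lock, either way round above 0.9 rad), for 0.1 s.
At the end, for the whole second after the job is handed in: The 48 mm straight key stands in the slot: origin within 8 mm in height and 12 mm sideways of the slot floor's centre, within 0.2 rad of upright, its length within 0.3 rad of the site's x, at rest; the other keys stand within 0.26 rad of upright, undersides below 20 mm (z of key_short in the frame of lock between -0.008 and 0.008 m and horizontal distance between key_short and lock below 0.012 m and angle between key_short's own z axis and vertical below 0.2 rad and angle between the x axis of key_short and the x axis of lock, either way round below 0.3 rad and linear speed of key_short below 0.02 m/s and angle between each of key_long, key_cross's own z axis and vertical below 0.26 rad and height (world z) of each of key_long, key_cross below 0.02 m); the robot touches nothing.
It also fails if it takes over 56 s, if anything falls off the work surface, if the arm or the gripper's body presses on something with over 40 N, if the wrist force passes 120 N, or if a joint passes its speed limit or range.

## Working session

There is one attempt and no reset: what is moved stays moved. The work goes in short steps, each a Python script; the robot and the scene stay as the last script left them, time stands still between calls to the robot, and variables do not carry over. Pictures are saved under pics/ and viewed, at most 10 in all, crops included, and the job is handed in when it is done.

```bash
ls; mkdir -p pics; python3 - <<'E'
from cell import manip, vision
import cv2
for n in("top","side"):
    s=vision.snapshot(n); cv2.imwrite(f"pics/{n}0.png",s["img"]); print(n,s["fx"],s["fy"],s["cx"],s["cy"],[k for k in s]); print(s["extrinsics"])
print(manip.grasp_offset, manip.observe())
E
```

```text
pics
top 391.3387784099265 391.3387784099265 320.12382196277787 197.43223805459917 ['img', 'fx', 'fy', 'cx', 'cy', 'extrinsics']
[[ 7.79914979e-02  9.74469303e-01 -2.10539555e-01  3.01613524e-01]
 [-9.96953598e-01  7.64276779e-02 -1.55670438e-02 -2.43375054e-02]
 [ 9.21442988e-04  2.11112264e-01  9.77461387e-01  8.29691698e-01]
 [ 0.00000000e+00  0.00000000e+00  0.00000000e+00  1.00000000e+00]]
side 427.5155958725208 427.5155958725208 318.5035402640171 196.36658658855401 ['img', 'fx', 'fy', 'cx', 'cy', 'extrinsics']
[[-0.9336015   0.28726156 -0.21417059  0.27936045]
 [-0.35780114 -0.71546511  0.60007335  0.53214951]
 [ 0.01914642  0.63685986  0.77074181  0.80577692]
 [ 0.          0.          0.          1.        ]]
0.0188 {'time': 0.1, 'joints': array([-1.40262911e+00,  1.24420828e-01,  1.65155373e+00, -3.34174905e-05,
        1.36750010e+00, -8.25926667e-02]), 'dq': array([ 0.00041748, -0.00201341, -0.0020435 , -0.00133787, -0.00040455,
       -0.00020639]), 'joint_torque': array([ 2.73741225e-04, -4.18881512e+01, -3.61096537e+01,  7.77232018e-02,
        4.62737598e-02, -7.00279634e-05]), 'ee_pos': array([ 0.16115907, -0.62909481,  0.21351268]), 'eef_rot': array([ 9.92149363e-01,  1.25055010e-01, -5.65971505e-05, -9.39441512e-04]), 'ft_force': array([ 0.0518578 , -0.33398885,  0.38727798]), 'moment': array([ 0.02431943, -0.06473805,  0.0025275 ]), 'grasp_force': 0.0, 'width': 0.09488809716365569}
```

View pics/top0.png

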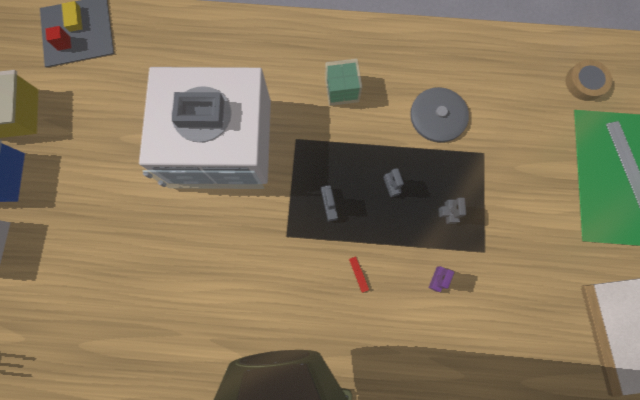

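View pics/side0.png

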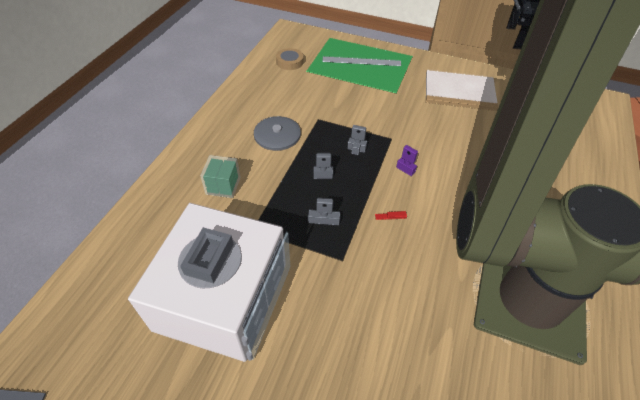

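The top view shows the keys on the mat: long at (329,203), short straight at (395,183) and cross at (453,210). The purple look-alike is at (442,279) and the lock at (198,110). In the side view the short key is at (323,166) and the lock at (208,254). I'll enlarge both to pick points.

```bash
python3 - <<'E'
import cv2, numpy as np
t=cv2.imread("pics/top0.png");s=cv2.imread("pics/side0.png")
def c(i,x,y,w=50,h=37):
    im=cv2.resize(i[y:y+h,x:x+w],None,fx=8,fy=8,interpolation=cv2.INTER_CUBIC)
    im=cv2.convertScaleAbs(im,alpha=1.5,beta=10)
    for k in range(0,w,10): cv2.line(im,(k*8,0),(k*8,5),(0,255,255),1);cv2.putText(im,str(x+k),(k*8,16),0,.35,(0,255,255))
    for k in range(0,h,10): cv2.line(im,(0,k*8),(5,k*8),(0,255,255),1);cv2.putText(im,str(y+k),(6,k*8+4),0,.35,(0,255,255))
    return im
cv2.imwrite("pics/crop1.png",np.vstack([np.hstack([c(t,370,163),c(s,298,145)]),np.hstack([c(t,172,90,60,37)[:,:400*60//60] if 0 else c(t,174,90),c(s,182,227,50,37)])]))
cv2.imwrite("pics/crop2.png",np.hstack([c(s,180,225,50,60)[:,:], c(t,172,85,50,60)]))
E
```

```text
(no output)
```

View pics/crop1.png

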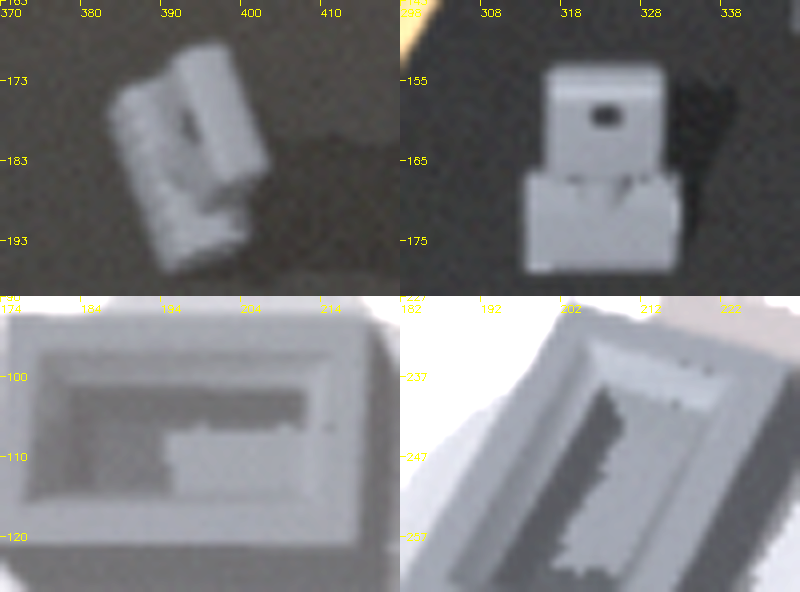

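View pics/crop2.png

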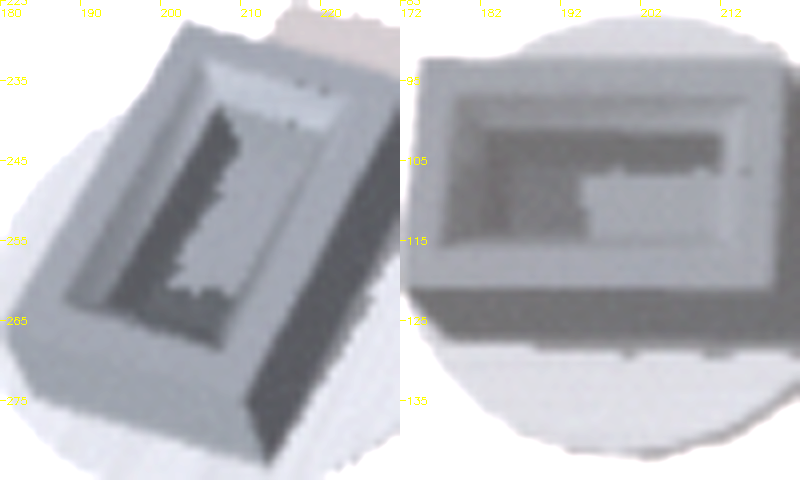

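```bash
cat > fit.py <<'E'
import numpy as np
from scipy.optimize import least_squares
from cell import vision
C={n:vision.snapshot(n) for n in("top","side")}
def proj(n,P):
    s=C[n];E=s["extrinsics"];p=(np.asarray(P)-E[:3,3])@E[:3,:3]
    return np.c_[s["cx"]+s["fx"]*p[:,0]/-p[:,2], s["cy"]-s["fy"]*p[:,1]/-p[:,2]]
def crop(n,x0,y0,ox=0,oy=0):
    return lambda px,py:((px-ox+.5)/8-.5+x0,(py-oy+.5)/8-.5+y0)
def fit(obs,x0):
    # obs: (cam, local xyz, pixel)
    def model(v):
        c,s=np.cos(v[3]),np.sin(v[3]);R=np.array([[c,-s,0],[s,c,0],[0,0,1]])
        return [proj(n,[R@np.array(l)/1000+v[:3]])[0]-np.array(p) for n,l,p in obs]
    r=least_squares(lambda v:np.ravel(model(v)),x0,loss="soft_l1")
    return r.x,np.round(model(r.x),1)
E
cat > m1.py <<'E'
from fit import *
kt=crop("top",370,163);ks=crop("side",298,145,400)
obs=[("top",l,kt(*p)) for l,p in [((18,7,76),(172,58)),((18,-7,76),(218,40)),((-18,-7,76),(270,162)),((-18,7,76),(225,182)),((-24,10,0),(165,272)),((24,10,0),(105,112))]]
obs+=[("side",l,ks(*p)) for l,p in [((18,-7,76),(550,65)),((-18,-7,76),(660,65)),((-18,7,76),(665,97)),((18,7,76),(547,97)),((24,10,0),(525,270)),((-24,10,0),(677,270))]]
v,r=fit(obs,[.5,-.1,0,.4]);print("key",np.round(v,4),r.tolist())
lt=crop("top",172,85,400)
obs=[("top",l,lt(*p)) for l,p in [((28,42,24),(420,60)),((28,-42,24),(781,61)),((-28,42,24),(408,286)),((-28,-42,24),(775,290)),((19,33,24),(452,97)),((19,-33,24),(749,97))]]
obs+=[("side",l,p) for l,p in [((28,-42,24),(203.1,227.4)),((-28,-42,24),(230.2,235.0)),((28,42,24),(180.8,264.8)),((-28,42,24),(210.2,274.6))]]
v,r=fit(obs,[.55,.2,.15,0]);print("lock",np.round(v,4),r.tolist())
E
python3 m1.py
```

```text
key [ 0.5188 -0.1624 -0.      0.4072] [[-0.3, -0.6], [0.5, -0.5], [0.6, 0.7], [-0.4, 0.5], [0.1, 0.6], [-0.3, 0.4], [-0.8, -0.1], [0.3, -0.4], [-0.0, -0.3], [-0.2, -0.0], [-0.2, 0.5], [-0.3, 0.2]]
lock [0.5938 0.2232 0.1477 0.0768] [[0.0, 0.1], [0.9, 0.1], [-0.9, 0.6], [-0.0, 0.2], [0.6, 0.1], [-0.3, 0.1], [-0.9, -0.5], [0.7, -0.5], [-1.1, 0.9], [-0.1, -0.2]]
```

```bash
cat > h.py <<'E'
import numpy as np
from scipy.spatial.transform import Rotation
from cell import manip, kinematics, vision, workorder
def Q(yaw): # tool down, tool x along key axis at yaw
    c,s=np.cos(yaw),np.sin(yaw)
    return Rotation.from_matrix(np.array([[c,s,0],[s,-c,0],[0,0,-1.]])).as_quat()
K=np.array([.5188,-.1624]);KY=.4072
L=np.array([.5938,.2232]);LY=.0768
def st(*ks):
    o=manip.observe(); print(*[(k,np.round(o[k],4).tolist()) for k in("time","ee_pos","ft_force","width","grasp_force")+ks])
E
python3 - <<'E'
from h import *
for f in (0,np.pi,-np.pi):
    for p,y in ((K,KY),(L,LY+np.pi/2),(L,LY)):
        q=kinematics.inverse_kinematics([*p,.26],Q(y+f)); print(f,y,None if q is None else np.round(q,2))
E
```

```text
0 0.4072 [-0.4  -0.14  1.83 -0.    1.44  0.76]
0 1.6475963267948965 [ 0.27  0.07  1.64 -0.    1.44  0.2 ]
0 0.0768 [ 0.27  0.07  1.64 -0.    1.44  1.77]
3.141592653589793 0.4072 [-0.4  -0.14  1.83 -0.    1.44 -2.38]
3.141592653589793 1.6475963267948965 None
3.141592653589793 0.0768 [ 0.27  0.07  1.64 -0.    1.44 -1.37]
-3.141592653589793 0.4072 [-0.4  -0.14  1.83 -0.    1.44 -2.38]
-3.141592653589793 1.6475963267948965 None
-3.141592653589793 0.0768 [ 0.27  0.07  1.64 -0.    1.44 -1.37]
```

```bash
python3 - <<'E'
from h import *
import cv2
manip.goto([*K,.16],Q(KY)); st()
print(manip.servo_line([*K,.042],.12,stop_force=8)); st()
manip.move_gripper(.03,5); manip.move_gripper(0.0,35); st()
manip.servo_line([*K,.26],.2); st()
manip.goto([*L,.26],Q(LY+np.pi/2)); st("eef_rot")
s=[vision.snapshot(n)["img"] for n in("top","side")]
cv2.imwrite("pics/held.png",np.vstack([cv2.resize(s[0][40:190,80:350],None,fx=2,fy=2),cv2.resize(s[1][170:320,80:350],None,fx=2,fy=2)]))
E
```

```text
('time', 2.3167) ('ee_pos', [0.5188, -0.1632, 0.1602]) ('ft_force', [1.7034, -0.4748, -0.4994]) ('width', 0.0952) ('grasp_force', 0.0)
False
('time', 3.45) ('ee_pos', [0.5196, -0.1627, 0.043]) ('ft_force', [-0.871, 0.3712, 0.4254]) ('width', 0.0951) ('grasp_force', 0.0)
('time', 5.0333) ('ee_pos', [0.5188, -0.1624, 0.042]) ('ft_force', [-0.6092, 0.5584, -0.3379]) ('width', 0.0138) ('grasp_force', 34.9996)
('time', 6.275) ('ee_pos', [0.518, -0.1621, 0.2582]) ('ft_force', [1.001, 0.5139, -1.3474]) ('width', 0.0137) ('grasp_force', 34.9995)
('time', 7.7333) ('ee_pos', [0.594, 0.2221, 0.2599]) ('ft_force', [0.2866, -0.9328, -0.5516]) ('width', 0.0139) ('grasp_force', 34.9994) ('eef_rot', [0.68, 0.7332, -0.0002, 0.0002])
```

View pics/held.png

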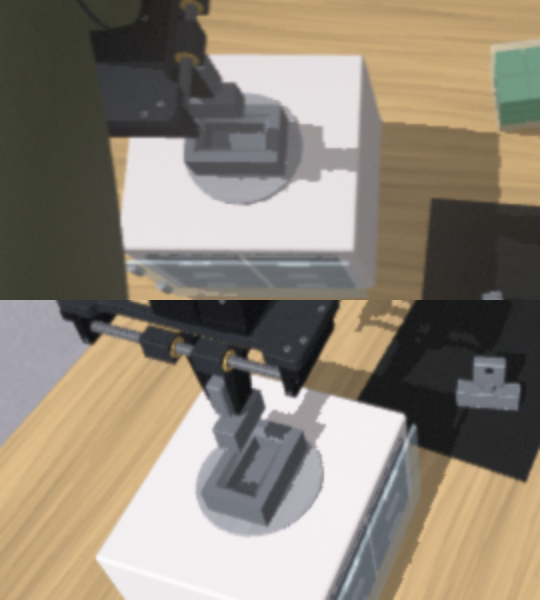

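The picture shows the key held above the lock with its foot along the slot: the foot's near end is at about (235,430) in the side crop, and the slot is at about (262,475). Next I insert it, with a force stop.

```bash
python3 - <<'E'
from h import *
manip.servo_line([*L,.222],.1); st()
print(manip.servo_line([*L,.186],.03,stop_force=12)); st("moment")
E
```

```text
('time', 8.3667) ('ee_pos', [0.5935, 0.223, 0.2212]) ('ft_force', [0.4821, -1.2844, -0.3074]) ('width', 0.0137) ('grasp_force', 34.9994)
True
('time', 9.4583) ('ee_pos', [0.5937, 0.2232, 0.189]) ('ft_force', [-0.5019, 0.2723, 3.319]) ('width', 0.0142) ('grasp_force', 35.0004) ('moment', [-0.058, -0.061, 0.0023])
```

The key bottomed at z=0.189 as expected, with no side load. I'll turn it clockwise in steps and watch the moment.

```bash
python3 - <<'E'
from h import *
p=manip.observe()["ee_pos"]
for d in [.3,.6,.9,1.2,1.4,1.5,1.56,1.6,1.64]:
    manip.movej(kinematics.inverse_kinematics([*L,.1895],Q(LY+np.pi/2-d)))
    o=manip.observe(); print(d,round(o["time"],2),np.round(o["moment"],3),np.round(o["ft_force"],1),np.round(o["ee_pos"],4))
    if abs(o["moment"][2])>1.0: break
E
```

```text
0.3 9.85 [-0.045 -0.094 -0.02 ] [ 0.9 -0.3 -1.2] [0.5936 0.2231 0.1891]
0.6 10.24 [-0.079 -0.059  0.016] [-0.3 -0.4 -1.3] [0.5937 0.2232 0.1894]
0.9 10.63 [-0.042 -0.034  0.008] [-0.1 -0.7 -0.9] [0.5938 0.2232 0.1895]
1.2 11.03 [-0.013  0.006 -0.011] [ 0.  -0.  -0.9] [0.5938 0.2233 0.1895]
1.4 11.33 [-0.067  0.009  0.039] [-0.2  0.3 -0.8] [0.5938 0.2233 0.1895]
1.5 11.58 [-0.184  0.034  0.056] [-0.1 -1.  -1. ] [0.5938 0.2231 0.1895]
1.56 11.83 [-0.368  0.125  0.001] [ 0.4 -1.9  0.5] [0.5938 0.223  0.1895]
1.6 12.08 [-0.462  0.053  0.03 ] [-0.4 -1.2 -0.4] [0.5938 0.223  0.1895]
1.64 12.33 [-0.474  0.121  0.083] [-0.7 -1.7  0.5] [0.5938 0.2231 0.1895]
```

```bash
python3 - <<'E'
from h import *
import cv2
s=[vision.snapshot(n)["img"] for n in("top","side")]
cv2.imwrite("pics/turned.png",np.vstack([cv2.resize(s[0][60:160,120:280],None,fx=3,fy=3,interpolation=2),cv2.resize(s[1][200:300,140:300],None,fx=3,fy=3,interpolation=2)]))
E
```

```text
(no output)
```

View pics/turned.png

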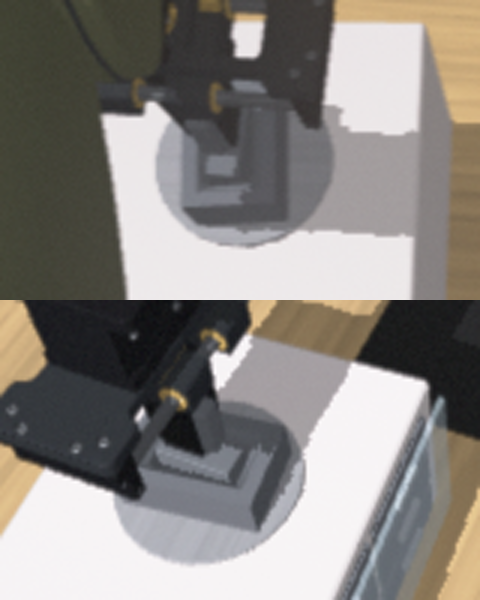

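The lock block has turned with the key: the slot now runs along x (top crop about (235,165)). I'll release, back off and check.

```bash
python3 - <<'E'
from h import *
import cv2
manip.move_gripper(.06); st()
manip.servo_line([*L,.30],.15); 
manip.movej([-1.0,.0,1.6,0,1.4,0.2]); st()
s=[vision.snapshot(n)["img"] for n in("top","side")]
cv2.imwrite("pics/end.png",np.hstack([np.vstack([cv2.resize(s[0][80:140,165:235],None,fx=5,fy=5,interpolation=2),cv2.resize(s[1][205:265+20,165:235],None,fx=5,fy=5,interpolation=2)[:295]]),np.vstack([s[0][60:340,120:520],s[1][20:320,120:520]])]))
E
```

```text
('time', 13.3583) ('ee_pos', [0.5938, 0.2232, 0.1895]) ('ft_force', [-0.673, 0.1188, -0.15]) ('width', 0.0598) ('grasp_force', 0.0)
('time', 16.95) ('ee_pos', [0.3985, -0.5199, 0.326]) ('ft_force', [-0.1691, -0.4596, -0.2149]) ('width', 0.0604) ('grasp_force', 0.0)Traceback (most recent call last):
  File "<stdin>", line 7, in <module>
    return _nx.concatenate(arrs, 1, dtype=dtype, casting=casting)
           ~~~~~~~~~~~~~~~^^^^^^^^^^^^^^^^^^^^^^^^^^^^^^^^^^^^^^^
ValueError: all the input array dimensions except for the concatenation axis must match exactly, but along dimension 0, the array at index 0 has size 595 and the array at index 1 has size 580
```

```bash
python3 - <<'E'
from h import *
import cv2
s=[vision.snapshot(n)["img"] for n in("top","side")]
cv2.imwrite("pics/end.png",np.hstack([np.vstack([cv2.resize(s[0][80:140,165:235],None,fx=5,fy=5,interpolation=2),cv2.resize(s[1][215:271,165:235],None,fx=5,fy=5,interpolation=2)]),np.vstack([s[0][60:340,120:520],s[1][20:320,120:520]])]))
E
```

```text
(no output)
```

View pics/end.png

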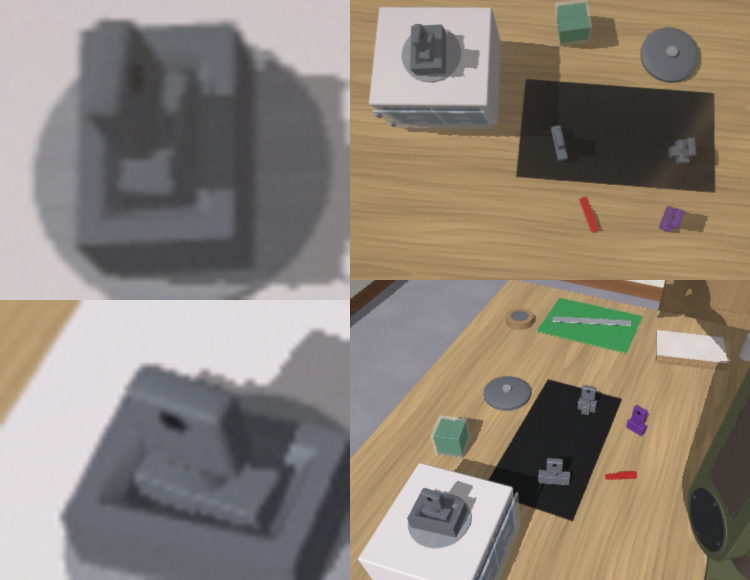

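The key stands in the turned lock, and the other two keys are upright on the mat. I'll check its seat and uprightness by overlaying the predicted seated pose.

```bash
python3 - <<'E'
from fit import *
import cv2
v=np.array([.5938,.2232,.148]);yaw=.0768
c,s=np.cos(yaw),np.sin(yaw);R=np.array([[c,-s,0],[s,c,0],[0,0,1]])
out=[]
for n,(x,y) in dict(top=(165,78),side=(165,215)).items():
    w,h=70,60
    im=cv2.resize(C[n]["img"][y:y+h,x:x+w],None,fx=8,fy=8,interpolation=2);im=cv2.convertScaleAbs(im,alpha=1.6)
    def poly(pts,col):
        p=(proj(n,[R@np.array(q)/1000+v for q in pts])-[x,y]+.5)*8; cv2.polylines(im,[p.astype(np.int32)],True,col,1)
    for z,col in((76,(0,0,255)),(38,(0,255,255))): poly([(18,7,z),(18,-7,z),(-18,-7,z),(-18,7,z)],col)
    poly([(24,10,26),(24,-10,26),(-24,-10,26),(-24,10,26)],(0,255,0))
    poly([(42,28,24),(42,-28,24),(-42,-28,24),(-42,28,24)],(255,0,0))
    out.append(im)
cv2.imwrite("pics/ov.png",cv2.resize(np.hstack(out),(798,342)))
E
```

```text
(no output)
```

View pics/ov.png

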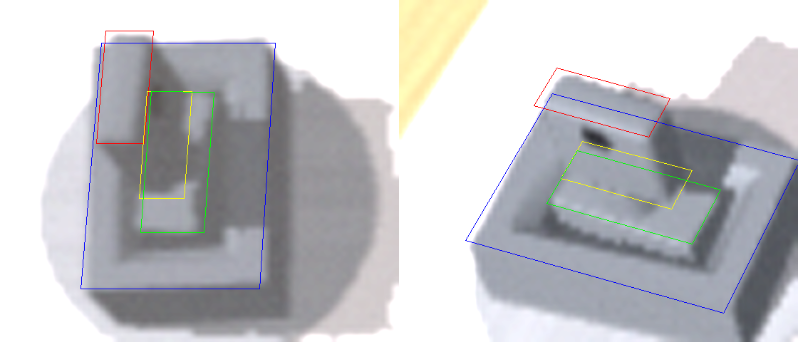

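The overlay puts the wing top, foot and block within about 1–2 image pixels (2–3 mm) of the predicted seated, upright, turned pose. I'm handing the job in.

```bash
python3 -c "
from cell import workorder
print(workorder.hand_in())"
```

```text
the job is handed in; nothing more can be done
None
```

The short straight key is seated in the lock, turned a quarter turn clockwise and left standing there; the other two keys stand untouched on the mat, and the job is handed in (no verdict was returned).

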